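# Roll the copper electrode bar into the tester's V-cradle

## Robot

A 6-joint arm with a two-finger parallel gripper is mounted at the origin on the work surface. World frame = base frame: x ahead of the robot, y to its left, z up, the work surface at z = 0. Lengths are in m, angles in rad, forces in N, time in s.
With the tool pointing down it reaches from about 0.35 to 1 m from the base axis. Payload 7.1 kg.
Tool frame: the origin (TCP) lies midway between the tips of the shut fingers; the grasp point (between the pads) lies 19 mm behind it; z points along the fingers, y is the line along which they close (so a half turn about z gives the same grasp; the last joint's range is limited). The gripper opens to 85 mm and grips with 20 to 120 N. Pads are 22 mm wide; open, the fingers measure 114 mm over their backs; the gripper's body (76 mm by 85 mm) begins 54 mm behind the grasp point. The pads swing forward as they close: fully open they stand 13 mm farther back than shut.
Start: joints at [-1.355, 0.423, 1.63, -0, 1.089, -0.019], TCP at [0.145, -0.608, 0.231] pointing down, gripper open.
Joint ranges: [-3, 3], [-0.9, 2.11], [0.09, 2.58], [-1.31, 4.45], [0.11, 2.69], [-2.54, 2.54]. Speed limits (rad/s): [2.39, 2.39, 3.01, 3.14, 3.14, 3.14].

## Interface

Orientations are given as a unit quaternion [x, y, z, w].
In Python, from bench import ctrl gives the robot as it stands.
- The arm moves only by the tool arm_command, never from a script. Its argument "rows" is a list of rows, each an object of numbers: "dx", "dy", "dz": the shift along the tool's x, y, z in m; "spin": the turn about the tool's z in rad. In form: [{"dx": .., "dy": .., "dz": .., "spin": ..}, ...]. A call has exactly 5 rows; each row shifts and turns the commanded pose from where the row before left it, along the tool's axes as they then stand; what a row does not reach is not made up. A row lasts 1/8 s, in which the tool goes at most 62.5 mm and 10.7 degrees, less where a joint would pass 70% of its speed; a pose out of reach is approached as far as the arm can. A call is refused whole if a number of a shift passes 0.0625 or a number of a turn 0.188, either way. A call with a gripper value outside its range is refused whole. "hand" is the closure, from 0 (fully open) to 1 (shut), set as the call begins (left out, the last holds). The fingers move at their own pace and stop on an object; "newtons" is the grip in N (left out, the last holds). Time passes only in rows, so rows that do not move let the fingers close, or fill a call up. It gives the time, the measured TCP pose, the force, the opening and the grip force at its end, in the units of the state.
- ctrl.get_state(): the state, without advancing time (a new reading comes with each control period).
- ctrl.read_camera(name): name is "scene" or "top"; returns a dict with "color" (420x560x3 uint8, blue, green, red), "range_z" (420x560 float32, m along the optical axis (not along the pixel's ray), 0 where there is no reading), "vfov" (degrees; the focal length in pixels is half the picture's height over the tangent of half this angle, whatever the lens; pixels are square), "cx", "cy" (the principal point, pixels), "camera_from_world" (4x4, takes a point from world to camera coordinates). Camera axes: x right, y down, z forward; pixel columns grow to the right and rows downward; lengths in m; the calibration is good to about 2 mm. A picture is of the moment at which its call begins.
- ctrl.hand_in(): hands the job in; it is judged then, once.
The state is a dict: "time": time; "joints": joint angles; "dq": joint speeds; "joint_efforts": joint torques, N m; "ee_pos": TCP position; "eef_rot": TCP orientation; "contact_force": force on the tool from outside, world axes, zero at the start; "wrist_torque": the same for the moment, N m; "gripper_width": opening from 0.0 (shut) to 1.0 (fully open); "gripper_force": force on a finger pad.
Only numpy, scipy, OpenCV 4.12 (cv2) and the standard library are available. Lean on these libraries where they do the work, as an engineer would, in place of code of your own. Each camera call takes 0.05 s, during which the arm holds its last target. There are 200 camera calls.

## Task

Push the copper bar by its side so that it rolls along the bench, up the low blue ramp and into the white V-cradle of the bar tester; then, with it lying in the V, push it endways along the cradle until its end meets the brass stop. The bar is only to be pushed, never lifted or carried, and it must be left lying in the V against the stop. Leave the other things on the bench where they are.

Things in the scene. Friction and masses are not known exactly. Their poses are not given: they have to be found in the camera images.
- bar: polished, slippery copper bar with black end plugs, lying on the bench: diameter 32 mm, length 150 mm, 0.25 to 0.5 kg. Origin at its centre, on the axis; its x axis runs along the bar, y and z turn as it rolls. It rolls freely. It starts lying roughly along the cradle's x, on the -y side, 120 to 205 mm from the V and 28 to 45 mm farther to -x than its final place.
- cradle: bar tester fixed to the bench. Origin on the bench under the V's middle line; x runs along the V towards the brass stop, z up. White V from x = -60 to 85 mm, open at the -x end, faces 30 degrees from level, lowest line 2 mm high at y = 0, far face up to 18 mm high at y = 28 mm, then a grey wall 32 mm high to y = 50 mm. Blue ramp on the -y side. The pad below is a flat sheet.
- crest (a point): middle of the top edge of the blue ramp, where the V begins: cradle y = -14 mm, 10 mm high. The ramp rises straight from the bench (height 0) at cradle y = -70 mm to this edge and is as long in x as the V, -60 to 85 mm.
- stop (a point): centre of the flat face of the brass stop, at cradle x = 85 mm, y = 0, 20.5 mm high, 24 mm across, facing -x. It sits on a brass block 45 mm high and 100 mm wide in y, from x = 93 to 113 mm.
- home (a point): where the bar's centre lies when it is in the V and against the stop: cradle x = 10 mm, y = 0, 20.5 mm high. Axes as the cradle's.
- stub: a spare copper bar stub standing on end, diameter 32, 60 high (mm); origin at the centre of its underside. To be left alone.
- beaker: an empty clear beaker, rim diameter 68, 85 high (mm); origin at the centre of its underside. To be left alone.
- phone: a black phone lying flat, 150 x 72 x 9 (mm); origin at the centre of its underside. To be left alone.
- rack: a blue tube rack with capped tubes, 100 x 200, 105 high (mm); origin at the centre of its underside. To be left alone.
- bottle: a white bottle with a blue cap, diameter 60, 140 high (mm); origin at the centre of its underside. To be left alone.
- papercup: a paper cup, rim diameter 76, 100 high (mm); origin at the centre of its underside. To be left alone.
- screwdriver: a screwdriver lying on the bench, about 200 long (mm); origin at the middle of its underside. To be left alone.
Mind the look-alikes: they are no part of the job. Of the things that look like the bar, take the one that is farthest from the robot's base at the start.

How it is judged:
On the way, in this order (a step that is already met when the one before it is completed fails the run):
1. the bar rolls (turns) up the ramp towards the V, pushed along and not carried (angular speed of bar above 0.2 rad/s and y of bar in the frame of cradle between -0.085 and -0.015 m), for 0.1 s.
2. the bar has been rolled into the V and lies along it (y of bar in the frame of cradle between -0.004 and 0.004 m and z of bar in the frame of cradle between 0.016 and 0.0245 m and angle between the x axis of bar and the x axis of cradle, either way round below 0.05 rad), for 0.2 s.
3. the bar has been pushed along the V up to the brass stop (all of step 2 and x of bar in the frame of cradle between 0.0055 and 0.014 m), for 0.2 s.
At the end, for the whole second after the job is handed in: the bar lies at rest in the V (centre within 4 mm of the V's line and of its seated height, in line within 0.05 rad) with its end within about 4.5 mm of the brass stop, and every other loose thing is within 25 mm of where it stood (all of step 3 and linear speed of bar below 0.01 m/s and angular speed of bar below 0.2 rad/s and distance of each of stub, beaker, phone, rack, bottle, papercup, screwdriver from where it was at the start of the episode below 0.025 m); the robot touches nothing.
It fails at once if the bar was lifted off the bench before the ramp (y of bar in the frame of cradle below -0.085 m and height (world z) of bar above 0.024 m).
It fails at once if the bar was lifted or carried over the ramp (height (world z) of bar above 0.034 m).
It fails at once if one end of the bar was lifted (angle between bar's own x axis and vertical below 1.39 rad).
It fails at once if one end of the bar was lifted (angle between bar's own x axis and vertical above 1.75 rad).
It fails at once if another thing on the bench was pushed or carried away (distance of any of stub, beaker, phone, rack, bottle, papercup, screwdriver from where it was at the start of the episode above 0.025 m).
It also fails if it takes over 51 s, if anything falls off the work surface, if the arm or the gripper's body presses on something with over 40 N, if the wrist force passes 120 N, or if a joint passes its speed limit or range.

## Working session

There is one attempt and no reset: what is moved stays moved. The work goes in short steps, Python scripts to look and compute and a tool call to move; the robot and the scene stay as the last step left them, time stands still between calls to the robot, and variables do not carry over. Pictures are saved under pics/ and viewed, at most 10 in all, crops included, and the job is handed in when it is done.

Besides the shell and the picture viewer there is one more tool, called after ">>>" as name([rows], argument=value, ...), one row to a line, values as JSON. arm_command: Moves the arm, as the interface text tells. Its arguments: {"type":"object","properties":{"rows":{"type":"array"},"hand":{"type":"number"},"newtons":{"type":"number"}},"required":["rows"]}

```bash
mkdir -p pics; cat > h.py <<'E'
import numpy as np, cv2
from bench import ctrl
def cam(n):
    c=ctrl.read_camera(n); c['f']=c['color'].shape[0]/2/np.tan(np.radians(c['vfov'])/2); return c
def world(c,u,v,d=None):
    d=c['range_z'][int(v),int(u)] if d is None else d
    p=np.array([(u-c['cx'])/c['f']*d,(v-c['cy'])/c['f']*d,d,1]); return (np.linalg.inv(c['camera_from_world'])@p)[:3]
def cloud(c):
    v,u=np.mgrid[:420,:560]; d=c['range_z']
    p=np.stack([(u-c['cx'])/c['f']*d,(v-c['cy'])/c['f']*d,d,np.ones_like(d)],-1)
    return (p@np.linalg.inv(c['camera_from_world']).T)[...,:3]
E
python3 - <<'E'
from h import *
for n in ('scene','top'):
    c=cam(n); cv2.imwrite(f'pics/{n}0.png',c['color']); np.savez(f'{n}0.npz',**c); print(n,c['vfov'],np.linalg.inv(c['camera_from_world']).round(3).tolist())
print(ctrl.get_state())
E
```

```text
scene 54.363675944925035 [[-0.425, 0.691, -0.585, 1.103], [0.905, 0.32, -0.28, 0.313], [-0.006, -0.649, -0.761, 0.874], [0.0, 0.0, 0.0, 1.0]]
top 54.89780448701515 [[-0.025, -0.999, 0.047, 0.426], [-0.999, 0.024, -0.026, 0.016], [0.025, -0.048, -0.999, 1.103], [0.0, 0.0, 0.0, 1.0]]
{'time': 0.1, 'joints': array([-1.35498863e+00,  4.23789710e-01,  1.63063725e+00, -3.31868040e-05,
        1.08861179e+00, -1.90004270e-02]), 'dq': array([-0.00110681, -0.00350135, -0.00103005,  0.00042025,  0.00081701,
       -0.00127965]), 'joint_efforts': array([ 1.08628285e-04, -5.58419681e+01, -2.82444906e+01, -2.06022122e-05,
        2.99798674e-03, -2.97665099e-05]), 'ee_pos': array([ 0.1453162 , -0.6073429 ,  0.23059834]), 'eef_rot': array([ 9.93114893e-01,  1.17142160e-01, -8.56606000e-05, -7.18106222e-04]), 'contact_force': array([-0.33112137, -0.43083549, -0.29699122]), 'wrist_torque': array([0.03763966, 0.05447371, 0.02659552]), 'gripper_force': 0.0, 'gripper_width': 1.0014915669770303}
```

View pics/scene0.png

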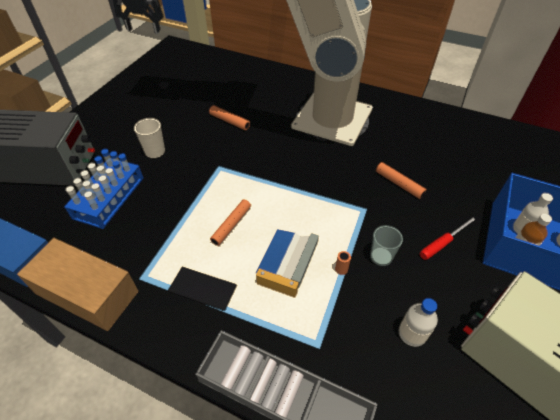

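View pics/top0.png

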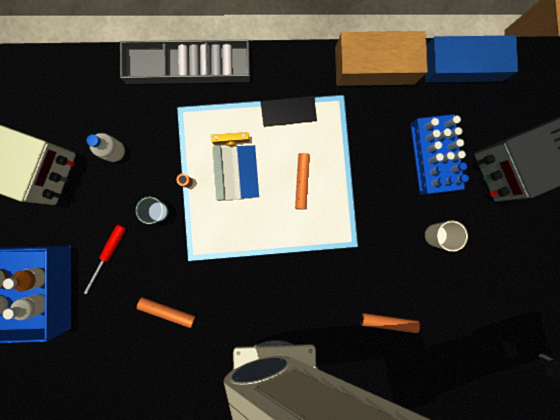

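Candidates (top view): bar at (302,181) on the pad, bars at (165,312) and (391,323), and the stub at (184,180). The one farthest from the base (about (272,355)) is at (302,181). The cradle is at about (235,172), with the brass stop at (230,138) and the blue ramp facing the bar. The phone is at (289,111).

```bash
cat > m.py <<'E'
from h import *
def copper(c):
    h=cv2.cvtColor(c['color'],cv2.COLOR_BGR2HSV); return (h[...,0]>4)&(h[...,0]<16)&(h[...,1]>120)&(h[...,2]>60)
def measure(n,box,c):
    P=cloud(c); m=copper(c)&(c['range_z']>0)
    x0,x1,y0,y1=box
    m&=(P[...,0]>x0)&(P[...,0]<x1)&(P[...,1]>y0)&(P[...,1]<y1)&(P[...,2]<.05)&(P[...,2]>.004)
    m=m.astype(np.uint8); k,l,s,ce=cv2.connectedComponentsWithStats(m)
    for i in range(1,k):
        if s[i,4]<60: continue
        q=P[l==i]; ctr=q[:,:2].mean(0); w,V=np.linalg.eigh(np.cov(q[:,:2].T)); a=V[:,1]*np.sign(V[0,1]); t=(q[:,:2]-ctr)@a
        print(n,'n',s[i,4],'px',ce[i].round(),'ctr',ctr.round(4),'mid',(ctr+a*(t.min()+t.max())/2).round(4),'ang',round(float(np.arctan2(a[1],a[0])),4),'len',round(float(np.ptp(t)),3),'ztop',np.percentile(q[:,2],[50,98]).round(4))
E
python3 - <<'E'
from m import *
for n in('scene','top'):
    c=dict(np.load(n+'0.npz')); measure(n,(.15,.8,-.45,.45),c)
    P=cloud(c); h=cv2.cvtColor(c['color'],cv2.COLOR_BGR2HSV)
    for nm,lo,hi in(('blue',(100,120,60),(125,255,255)),('brass',(17,120,80),(30,255,255))):
        m=cv2.inRange(h,lo,hi)>0
        m&=(P[...,0]>.35)&(P[...,0]<.8)&(P[...,1]>-.05)&(P[...,1]<.2)&(P[...,2]<.06)&(P[...,2]>(.0 if nm=='blue' else .03))
        k,l,s,_=cv2.connectedComponentsWithStats(m.astype(np.uint8)); i=1+np.argmax(s[1:,4])
        q=P[l==i]; r=cv2.minAreaRect((q[:,:2]*1000).astype(np.float32)); print(n,nm,len(q),r,np.percentile(q[:,2],[2,50,98]).round(4)); print(cv2.boxPoints(r).round(1).tolist())
        if nm=='blue': print('plane',np.linalg.lstsq(np.c_[q[:,:2],np.ones(len(q))],q[:,2],rcond=None)[0].round(4))
    # pad and bar neighbourhood heights
    if n=='top':
        print('pad z',np.median(P[215:235,260:330,2]))
        print('stub',P[175:186,180:189].reshape(-1,3)[:,2].max(), np.median(P[176:185,180:188].reshape(-1,3),0), 'phone', P[110,289],P[122,289])
        cr=cv2.resize(c['color'][85:260,170:360],None,fx=3.2,fy=3.2,interpolation=cv2.INTER_CUBIC); cv2.imwrite('pics/crop.png',cr)
E
```

```text
scene n 368 px [229. 117.] ctr [ 0.1741 -0.3046] mid [ 0.1733 -0.3094] ang 1.4189 len 0.152 ztop [0.0254 0.033 ]
scene n 583 px [401. 180.] ctr [0.2197 0.2852] mid [0.2185 0.282 ] ang 1.211 len 0.15 ztop [0.0256 0.032 ]
scene n 553 px [231. 222.] ctr [ 0.5578 -0.0809] mid [ 0.5528 -0.0805] ang -0.092 len 0.15 ztop [0.0282 0.0331]
scene n 128 px [342. 268.] ctr [0.5694 0.2295] mid [0.5694 0.2295] ang -1.3709 len 0.03 ztop [0.0283 0.0493]
scene blue 661 ((575.6162109375, 59.05229949951172), (128.5462188720703, 46.21415328979492), 3.224853515625) [0.0005 0.0049 0.0099]
[[510.1000061035156, 78.5], [512.7000122070312, 32.400001525878906], [641.0999755859375, 39.599998474121094], [638.5, 85.69999694824219]]
plane [-0.0073  0.1682 -0.0011]
scene brass 407 ((670.5609130859375, 105.43171691894531), (22.60196876525879, 99.3550033569336), 4.432826519012451) [0.0308 0.0434 0.0468]
[[655.5, 154.10000610351562], [663.0999755859375, 55.0], [685.7000122070312, 56.79999923706055], [678.0, 155.8000030517578]]
top n 600 px [302. 181.] ctr [ 0.5463 -0.0857] mid [ 0.5467 -0.0857] ang -0.0881 len 0.149 zt
[... 277 characters left out ...]
743652344), (142.2216033935547, 47.25616455078125), 3.2718989849090576) [0.0007 0.0059 0.0117]
[[504.79998779296875, 79.0], [507.5, 31.799999237060547], [649.5, 39.900001525878906], [646.7999877929688, 87.0999984741211]]
plane [-0.0101  0.1581  0.0023]
top brass 301 ((661.4957885742188, 103.74076843261719), (27.458757400512695, 98.07135009765625), 2.8939898014068604) [0.032  0.0449 0.0496]
[[645.2999877929688, 152.0], [650.2999877929688, 54.099998474121094], [677.7000122070312, 55.5], [672.7000122070312, 153.39999389648438]]
pad z 0.0015556233794468133
stub 0.06707080329592108 [0.55120833 0.22301275 0.06052073] phone [ 0.74373134 -0.05737483  0.01001818] [ 0.71015683 -0.05641166  0.01123301]
```

View pics/crop.png

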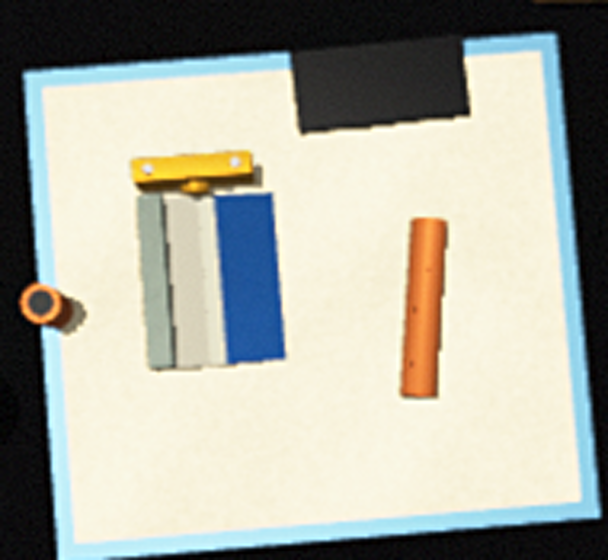

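The crop shows a plain copper bar at (425,308), tilted about 8° against the cradle, with the blue ramp at (250,275) to its left and the brass stop at (195,170). I'll use the open fingers as a two-point pusher: turn the tool parallel to the bar first, then travel high over to its -y side.

>>> arm_command([
  {"spin": -0.185},
  {"spin": -0.185},
  {"spin": -0.185},
  {"spin": -0.185},
  {"spin": -0.185},
], hand=0)

```text
schema error: expected keys dx, dy, dz, spin
```

>>> arm_command([
  {"spin": -0.161},
  {"spin": -0.161},
  {"dx": 0.05, "dy": 0.035},
  {"dx": 0.05, "dy": 0.035},
  {"dx": 0.05, "dy": 0.035},
])

```text
schema error: expected keys dx, dy, dz, spin
```

>>> arm_command([
  {"dx": 0.05, "dy": 0.035},
  {"dx": 0.05, "dy": 0.035},
  {"dx": 0.05, "dy": 0.035},
  {"dx": 0.05, "dy": 0.035},
  {"dx": 0.05, "dy": 0.035},
])

```text
schema error: expected keys dx, dy, dz, spin
```

>>> arm_command([
  {"dx": 0, "dy": 0, "dz": 0, "spin": -0.185},
  {"dx": 0, "dy": 0, "dz": 0, "spin": -0.185},
  {"dx": 0, "dy": 0, "dz": 0, "spin": -0.185},
  {"dx": 0, "dy": 0, "dz": 0, "spin": -0.185},
  {"dx": 0, "dy": 0, "dz": 0, "spin": -0.185},
], hand=0)

```text
time: 0.72
ee_pos: [0.1454, -0.6075, 0.2309]
eef_rot: [0.835, 0.551, 0.0, -0.0]
contact_force: [-0.8, 0.1, 0.0]
gripper_width: 1.0
gripper_force: 0.0
```

>>> arm_command([
  {"dx": 0, "dy": 0, "dz": 0, "spin": -0.161},
  {"dx": 0, "dy": 0, "dz": 0, "spin": -0.161},
  {"dx": 0.05, "dy": 0.035, "dz": 0, "spin": 0},
  {"dx": 0.05, "dy": 0.035, "dz": 0, "spin": 0},
  {"dx": 0.05, "dy": 0.035, "dz": 0, "spin": 0},
])

```text
time: 1.35
ee_pos: [0.264, -0.4661, 0.231]
eef_rot: [0.738, 0.675, 0.0, -0.0]
contact_force: [0.6, 0.3, -0.1]
gripper_width: 1.005
gripper_force: 0.0
```

>>> arm_command([
  {"dx": 0.05, "dy": 0.035, "dz": 0, "spin": 0},
  {"dx": 0.05, "dy": 0.035, "dz": 0, "spin": 0},
  {"dx": 0.05, "dy": 0.035, "dz": 0, "spin": 0},
  {"dx": 0.05, "dy": 0.035, "dz": 0, "spin": 0},
  {"dx": 0.05, "dy": 0.035, "dz": 0, "spin": 0},
])

```text
time: 1.98
ee_pos: [0.4608, -0.2326, 0.2312]
eef_rot: [0.738, 0.675, -0.0, -0.0]
contact_force: [0.6, -1.3, -0.2]
gripper_width: 1.0
gripper_force: 0.0
```

>>> arm_command([
  {"dx": 0.0475, "dy": 0.037, "dz": 0, "spin": 0},
  {"dx": 0.0475, "dy": 0.037, "dz": 0, "spin": 0},
  {"dx": 0, "dy": 0, "dz": 0.06, "spin": 0},
  {"dx": 0, "dy": 0, "dz": 0.06, "spin": 0},
  {"dx": 0, "dy": 0, "dz": 0.05, "spin": 0},
])

```text
time: 2.6
ee_pos: [0.5414, -0.1456, 0.0591]
eef_rot: [0.738, 0.675, -0.0, -0.001]
contact_force: [-0.1, 0.0, 0.1]
gripper_width: 1.005
gripper_force: 0.0
```

```bash
python3 - <<'E'
from m import *
c=cam('top'); measure('top',(.45,.65,-.3,.05),c); P=cloud(c)
print(ctrl.get_state()['ee_pos'])
cc=cam('scene'); cv2.imwrite('pics/s1.png',cc['color'][130:330,130:400].repeat(2,0).repeat(2,1)); measure('scene',(.45,.65,-.3,.05),cc)
E
```

```text
top n 593 px [302. 181.] ctr [ 0.5459 -0.0856] mid [ 0.5469 -0.0857] ang -0.0891 len 0.149 ztop [0.0303 0.0355]
[ 0.53744723 -0.14469255  0.05326366]
scene n 551 px [231. 221.] ctr [ 0.5575 -0.081 ] mid [ 0.5524 -0.0805] ang -0.0922 len 0.15 ztop [0.028  0.0332]
```

View pics/s1.png

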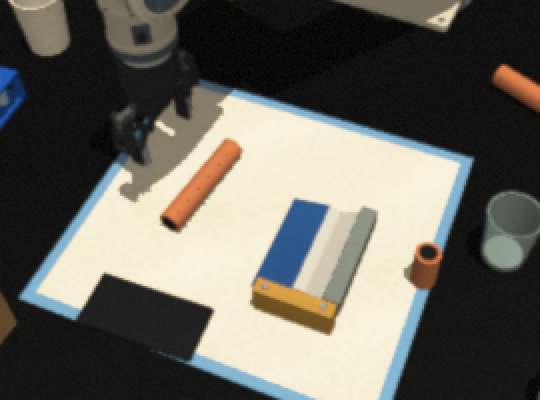

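>>> arm_command([
  {"dx": 0, "dy": 0, "dz": 0.025, "spin": 0},
  {"dx": 0, "dy": 0, "dz": 0.02, "spin": 0},
  {"dx": 0, "dy": 0, "dz": 0.01, "spin": 0},
  {"dx": 0, "dy": 0, "dz": 0, "spin": 0},
  {"dx": 0, "dy": 0, "dz": 0, "spin": 0},
])

```text
time: 3.32
ee_pos: [0.5426, -0.1464, 0.0071]
eef_rot: [0.738, 0.675, 0.0, 0.001]
contact_force: [0.2, -0.2, -0.4]
gripper_width: 1.005
gripper_force: 0.0
```

```bash
python3 - <<'E'
from h import *
s=ctrl.get_state(); print(s['ee_pos'],s['eef_rot'],s['contact_force'],s['dq'])
c=cam('scene'); P=cloud(c)
m=(P[...,0]>.45)&(P[...,0]<.65)&(P[...,1]>-.19)&(P[...,1]<-.105)&(P[...,2]>.006)&(P[...,2]<.06)
q=P[m]
for lo in (.006,.012,.018,.024,.03,.04): 
    k=q[(q[:,2]>=lo)&(q[:,2]<lo+.006)]; print(lo,len(k), k.min(0).round(3) if len(k) else '', k.max(0).round(3) if len(k) else '')
E
```

```text
[ 0.54258849 -0.14644584  0.00712745] [7.37877211e-01 6.74934712e-01 3.07935418e-04 5.10272147e-04] [ 0.21279704 -0.18764937 -0.37270602] [-0.00083174 -0.00415163  0.00084659  0.00143197 -0.00225252  0.00036717]
0.006 1 [ 0.623 -0.108  0.01 ] [ 0.623 -0.108  0.01 ]
0.012 2 [ 0.5   -0.136  0.017] [ 0.624 -0.106  0.017]
0.018 13 [ 0.496 -0.152  0.019] [ 0.624 -0.105  0.024]
0.024 19 [ 0.489 -0.153  0.024] [ 0.599 -0.131  0.03 ]
0.03 20 [ 0.486 -0.16   0.03 ] [ 0.601 -0.131  0.036]
0.04 26 [ 0.496 -0.152  0.04 ] [ 0.602 -0.131  0.045]
```

>>> arm_command([
  {"dx": 0.01, "dy": 0.003, "dz": 0.005, "spin": 0},
  {"dx": 0.01, "dy": 0.003, "dz": 0.005, "spin": 0},
  {"dx": 0.007, "dy": 0, "dz": 0, "spin": 0},
  {"dx": 0.006, "dy": 0, "dz": 0, "spin": 0},
  {"dx": 0.006, "dy": 0, "dz": 0, "spin": 0},
])

```text
time: 4.0
ee_pos: [0.5515, -0.1075, -0.0036]
eef_rot: [0.738, 0.675, -0.0, 0.0]
contact_force: [-0.5, 1.2, 0.3]
gripper_width: 1.001
gripper_force: 0.0
```

>>> arm_command([
  {"dx": 0.006, "dy": 0, "dz": 0, "spin": -0.014},
  {"dx": 0.006, "dy": 0, "dz": 0, "spin": -0.015},
  {"dx": 0.006, "dy": 0, "dz": 0, "spin": -0.015},
  {"dx": 0.006, "dy": 0, "dz": 0, "spin": -0.015},
  {"dx": 0.006, "dy": 0, "dz": 0, "spin": -0.014},
])

```text
time: 4.62
ee_pos: [0.5532, -0.0776, -0.0037]
eef_rot: [0.712, 0.702, -0.0, -0.0]
contact_force: [-0.9, -0.3, -0.4]
gripper_width: 1.0
gripper_force: 0.1
```

```bash
cat >> m.py <<'E'
def look():
    s=ctrl.get_state(); print(s['time'],s['ee_pos'].round(4),'yaw',round(2*np.arctan2(s['eef_rot'][1],s['eef_rot'][0]),4),s['contact_force'].round(1))
    for n in('top','scene'): measure(n,(.4,.72,-.3,.16),cam(n))
E
python3 -c "
from m import *
look()"
```

```text
4.625 [ 0.5532 -0.0776 -0.0037] yaw 1.5557 [-0.9 -0.3 -0.4]
scene n 571 px [244. 228.] ctr [ 0.5613 -0.0403] mid [ 0.5563 -0.0399] ang -0.088 len 0.15 ztop [0.0284 0.0333]
```

>>> arm_command([
  {"dx": 0.008, "dy": 0, "dz": 0, "spin": -0.015},
  {"dx": 0.008, "dy": 0, "dz": 0, "spin": -0.015},
  {"dx": 0.008, "dy": 0, "dz": 0, "spin": -0.015},
  {"dx": 0.008, "dy": 0, "dz": 0, "spin": -0.015},
  {"dx": 0.008, "dy": 0, "dz": 0, "spin": -0.013},
])

```text
time: 5.35
ee_pos: [0.5527, -0.0374, -0.0037]
eef_rot: [0.686, 0.727, 0.0, 0.0]
contact_force: [-0.2, -0.3, 0.0]
gripper_width: 1.002
gripper_force: 0.2
```

```bash
python3 -c "
from m import *
look()"
```

```text
5.35 [ 0.5527 -0.0374 -0.0037] yaw 1.6288 [-0.2 -0.3  0. ]
scene n 574 px [258. 234.] ctr [0.564  0.0025] mid [0.5579 0.0029] ang -0.0722 len 0.153 ztop [0.0283 0.033 ]
```

>>> arm_command([
  {"dx": 0.008, "dy": 0, "dz": 0, "spin": 0},
  {"dx": 0.008, "dy": 0, "dz": 0, "spin": 0},
  {"dx": 0.008, "dy": 0, "dz": 0, "spin": 0},
  {"dx": 0.007, "dy": 0, "dz": 0, "spin": 0},
  {"dx": 0.006, "dy": 0, "dz": 0, "spin": 0},
])

```text
time: 6.08
ee_pos: [0.5507, -0.0006, -0.0036]
eef_rot: [0.687, 0.727, 0.0, 0.0]
contact_force: [0.1, -0.9, 0.2]
gripper_width: 0.995
gripper_force: 0.6
```

```bash
python3 -c "
from m import *
look()"
```

```text
6.075 [ 0.5507 -0.0006 -0.0036] yaw 1.628 [ 0.1 -0.9  0.2]
scene n 595 px [269. 239.] ctr [0.5663 0.0339] mid [0.5611 0.034 ] ang -0.0061 len 0.151 ztop [0.0291 0.0339]
```

>>> arm_command([
  {"dx": 0.006, "dy": 0, "dz": -0.001, "spin": 0},
  {"dx": 0.006, "dy": 0, "dz": -0.001, "spin": 0},
  {"dx": 0.006, "dy": 0, "dz": -0.001, "spin": 0},
  {"dx": 0.006, "dy": 0, "dz": -0.001, "spin": 0},
  {"dx": 0.006, "dy": 0, "dz": -0.001, "spin": 0},
])

```text
time: 6.8
ee_pos: [0.5488, 0.0293, 0.0014]
eef_rot: [0.687, 0.727, -0.0, 0.0]
contact_force: [0.7, -3.1, 0.5]
gripper_width: 0.996
gripper_force: 1.2
```

```bash
python3 -c "
from m import *
look()"
```

```text
6.8 [0.5488 0.0293 0.0014] yaw 1.6279 [ 0.7 -3.1  0.5]
scene n 595 px [279. 241.] ctr [0.565 0.062] mid [0.5595 0.0618] ang 0.036 len 0.15 ztop [0.0343 0.0388]
```

>>> arm_command([
  {"dx": 0.006, "dy": 0, "dz": -0.001, "spin": 0},
  {"dx": 0.006, "dy": 0, "dz": -0.001, "spin": 0},
  {"dx": 0.005, "dy": 0, "dz": -0.001, "spin": 0},
  {"dx": 0.005, "dy": 0, "dz": -0.001, "spin": 0},
  {"dx": 0.004, "dy": 0, "dz": 0, "spin": 0},
])

```text
time: 7.52
ee_pos: [0.5474, 0.0552, 0.0054]
eef_rot: [0.687, 0.727, 0.0, 0.0]
contact_force: [0.4, -1.1, 1.3]
gripper_width: 0.997
gripper_force: 0.6
```

```bash
python3 -c "
from m import *
look()"
```

```text
7.525 [0.5474 0.0552 0.0054] yaw 1.628 [ 0.4 -1.1  1.3]
scene n 609 px [288. 243.] ctr [0.5635 0.0864] mid [0.5581 0.086 ] ang 0.0588 len 0.15 ztop [0.0384 0.0431]
```

>>> arm_command([
  {"dx": 0.004, "dy": 0, "dz": -0.001, "spin": 0},
  {"dx": 0.004, "dy": 0, "dz": 0, "spin": 0},
  {"dx": 0.002, "dy": 0, "dz": 0, "spin": 0},
  {"dx": 0, "dy": 0, "dz": 0, "spin": 0},
  {"dx": 0, "dy": 0, "dz": 0, "spin": 0},
])

```text
time: 8.25
ee_pos: [0.5468, 0.0648, 0.0063]
eef_rot: [0.687, 0.727, -0.0, -0.0]
contact_force: [1.0, 0.6, 0.4]
gripper_width: 1.001
gripper_force: 0.0
```

```bash
python3 -c "
from m import *
look()"
```

```text
8.25 [0.5468 0.0648 0.0063] yaw 1.6278 [1.  0.6 0.4]
scene n 593 px [293. 246.] ctr [0.5626 0.1004] mid [0.5579 0.1002] ang 0.0554 len 0.15 ztop [0.0331 0.0372]
```

The bar is seated: top at 0.037 m and yaw 0.055, matching the cradle's. Next I back off, rise, and go round to its -x end with the fingers shut.

>>> arm_command([
  {"dx": -0.015, "dy": 0, "dz": 0, "spin": 0},
  {"dx": -0.02, "dy": 0, "dz": -0.01, "spin": 0},
  {"dx": -0.005, "dy": 0, "dz": -0.035, "spin": 0},
  {"dx": 0, "dy": -0.02, "dz": -0.035, "spin": 0},
  {"dx": 0, "dy": -0.04, "dz": 0, "spin": 0},
])

```text
time: 8.98
ee_pos: [0.4922, 0.02, 0.0895]
eef_rot: [0.687, 0.726, 0.003, 0.003]
contact_force: [-0.0, 0.7, 0.3]
gripper_width: 1.003
gripper_force: 0.0
```

>>> arm_command([
  {"dx": 0, "dy": -0.04, "dz": 0, "spin": 0},
  {"dx": 0, "dy": -0.02, "dz": 0, "spin": 0},
  {"dx": 0.02, "dy": 0, "dz": 0, "spin": 0},
  {"dx": 0, "dy": 0, "dz": 0, "spin": 0},
  {"dx": 0, "dy": 0, "dz": 0, "spin": 0},
], hand=1, newtons=20)

```text
time: 9.6
ee_pos: [0.4287, 0.0372, 0.0867]
eef_rot: [0.687, 0.727, 0.0, 0.0]
contact_force: [0.1, 0.2, 0.4]
gripper_width: -0.004
gripper_force: 0.0
```

```bash
python3 - <<'E'
from m import *
look(); c=cam('top'); cv2.imwrite('pics/t2.png',cv2.resize(c['color'][85:260,140:330],None,fx=3.2,fy=3.2))
E
```

```text
9.6 [0.4287 0.0372 0.0867] yaw 1.6276 [0.1 0.2 0.4]
top n 563 px [233. 177.] ctr [0.5595 0.097 ] mid [0.5574 0.0969] ang 0.0547 len 0.14 ztop [0.034  0.0393]
scene n 585 px [293. 246.] ctr [0.5632 0.1007] mid [0.5572 0.1003] ang 0.0521 len 0.15 ztop [0.0331 0.0375]
```

View pics/t2.png

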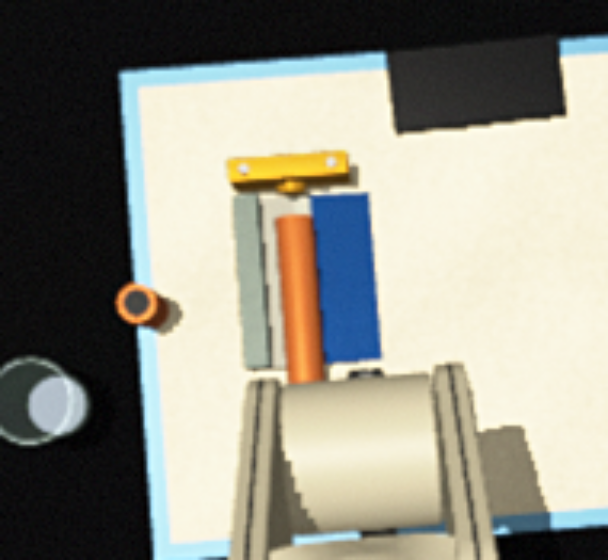

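The picture shows the bar lying in the V at (300,300), its +x end at (293,215), about 20 mm short of the stop at (293,190). Nothing else has moved. I line up behind its -x end.

>>> arm_command([
  {"dx": 0.03, "dy": 0, "dz": 0, "spin": 0},
  {"dx": 0.0245, "dy": 0, "dz": 0, "spin": 0},
  {"dx": 0, "dy": 0, "dz": 0.04, "spin": 0},
  {"dx": 0, "dy": 0, "dz": 0.03, "spin": 0},
  {"dx": 0, "dy": 0, "dz": 0, "spin": 0},
])

```text
time: 10.38
ee_pos: [0.4236, 0.092, 0.0148]
eef_rot: [0.687, 0.727, -0.002, -0.001]
contact_force: [-0.1, -0.7, 0.8]
gripper_width: -0.002
gripper_force: 0.0
```

>>> arm_command([
  {"dx": 0, "dy": 0.01, "dz": 0, "spin": 0},
  {"dx": 0, "dy": 0.01, "dz": 0, "spin": 0},
  {"dx": 0, "dy": 0.006, "dz": 0, "spin": 0},
  {"dx": 0, "dy": 0.004, "dz": 0, "spin": 0},
  {"dx": 0, "dy": 0.003, "dz": 0, "spin": 0},
])

```text
time: 11.0
ee_pos: [0.4582, 0.0943, 0.0165]
eef_rot: [0.687, 0.727, 0.0, 0.0]
contact_force: [0.3, -0.3, -0.3]
gripper_width: -0.001
gripper_force: 0.0
```

```bash
python3 - <<'E'
from m import *
look(); c=cam('scene'); cv2.imwrite('pics/s3.png',cv2.resize(c['color'][180:310,210:370],None,fx=3.5,fy=3.5))
E
```

```text
11.0 [0.4582 0.0943 0.0165] yaw 1.6278 [ 0.3 -0.3 -0.3]
top n 403 px [233. 170.] ctr [0.5793 0.0983] mid [0.5786 0.0982] ang 0.0461 len 0.096 ztop [0.0343 0.0396]
scene n 600 px [293. 246.] ctr [0.5617 0.1005] mid [0.5533 0.1001] ang 0.0551 len 0.158 ztop [0.033  0.0372]
```

View pics/s3.png

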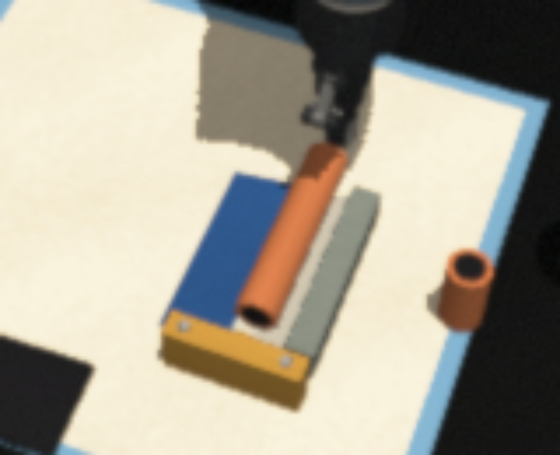

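The finger sits just behind the bar's -x end at (335,145), in line with it, and the +x end is at (258,315), short of the stop. I push slowly.

>>> arm_command([
  {"dx": 0, "dy": 0.003, "dz": 0, "spin": 0},
  {"dx": 0, "dy": 0.003, "dz": 0, "spin": 0},
  {"dx": 0, "dy": 0.003, "dz": 0, "spin": 0},
  {"dx": 0, "dy": 0.003, "dz": 0, "spin": 0},
  {"dx": 0, "dy": 0.003, "dz": 0, "spin": 0},
])

```text
time: 11.78
ee_pos: [0.4726, 0.0951, 0.0162]
eef_rot: [0.687, 0.727, -0.0, -0.0]
contact_force: [-2.8, -0.2, 0.7]
gripper_width: 0.001
gripper_force: 1.2
```

```bash
python3 -c "
from m import *
look()"
```

```text
11.775 [0.4726 0.0951 0.0162] yaw 1.6279 [-2.8 -0.2  0.7]
top n 343 px [232. 165.] ctr [0.5921 0.0992] mid [0.5915 0.0991] ang 0.0391 len 0.084 ztop [0.0343 0.0395]
scene n 617 px [292. 248.] ctr [0.5697 0.101 ] mid [0.5644 0.1007] ang 0.0594 len 0.154 ztop [0.0332 0.0376]
```

>>> arm_command([
  {"dx": 0, "dy": 0.002, "dz": 0, "spin": 0},
  {"dx": 0, "dy": 0.002, "dz": 0, "spin": 0},
  {"dx": 0, "dy": 0.002, "dz": 0, "spin": 0},
  {"dx": 0, "dy": 0.002, "dz": 0, "spin": 0},
  {"dx": 0, "dy": 0, "dz": 0, "spin": 0},
])

```text
time: 12.5
ee_pos: [0.4815, 0.0957, 0.0164]
eef_rot: [0.687, 0.727, 0.0, 0.0]
contact_force: [-1.2, -0.5, -0.9]
gripper_width: 0.002
gripper_force: 0.4
```

>>> arm_command([
  {"dx": 0, "dy": 0.001, "dz": 0, "spin": 0},
  {"dx": 0, "dy": 0.001, "dz": 0, "spin": 0},
  {"dx": 0, "dy": 0.001, "dz": 0, "spin": 0},
  {"dx": 0, "dy": 0.001, "dz": 0, "spin": 0},
  {"dx": 0, "dy": 0, "dz": 0, "spin": 0},
])

```text
time: 13.12
ee_pos: [0.4852, 0.0959, 0.0164]
eef_rot: [0.687, 0.727, 0.0, 0.0]
contact_force: [-3.1, 0.5, 0.5]
gripper_width: -0.001
gripper_force: 1.3
```

```bash
python3 -c "
from m import *
look()"
```

```text
13.125 [0.4852 0.0959 0.0164] yaw 1.6278 [-3.1  0.5  0.5]
top n 330 px [232. 159.] ctr [0.6074 0.0999] mid [0.6087 0.0999] ang 0.0478 len 0.083 ztop [0.0345 0.0394]
scene n 612 px [291. 251.] ctr [0.5795 0.1016] mid [0.5748 0.1013] ang 0.0589 len 0.154 ztop [0.0333 0.0378]
```

>>> arm_command([
  {"dx": 0, "dy": 0.001, "dz": 0, "spin": 0},
  {"dx": 0, "dy": 0.001, "dz": 0, "spin": 0},
  {"dx": 0, "dy": 0.001, "dz": 0, "spin": 0},
  {"dx": 0, "dy": 0, "dz": 0, "spin": 0},
  {"dx": 0, "dy": 0, "dz": 0, "spin": 0},
])

```text
time: 13.85
ee_pos: [0.4864, 0.0958, 0.0161]
eef_rot: [0.687, 0.727, -0.001, -0.001]
contact_force: [-6.7, -0.1, 4.4]
gripper_width: -0.0
gripper_force: 3.5
```

```bash
python3 - <<'E'
from m import *
look(); c=cam('top'); cv2.imwrite('pics/t4.png',cv2.resize(c['color'][120:220,190:280],None,fx=6,fy=6,interpolation=cv2.INTER_CUBIC))
E
```

```text
13.85 [0.4864 0.0958 0.0161] yaw 1.6278 [-6.7 -0.1  4.4]
top n 321 px [232. 158.] ctr [0.6091 0.1   ] mid [0.6114 0.1001] ang 0.0442 len 0.083 ztop [0.0344 0.0398]
scene n 606 px [291. 252.] ctr [0.5804 0.1016] mid [0.5773 0.1014] ang 0.0564 len 0.151 ztop [0.0331 0.0376]
```

View pics/t4.png

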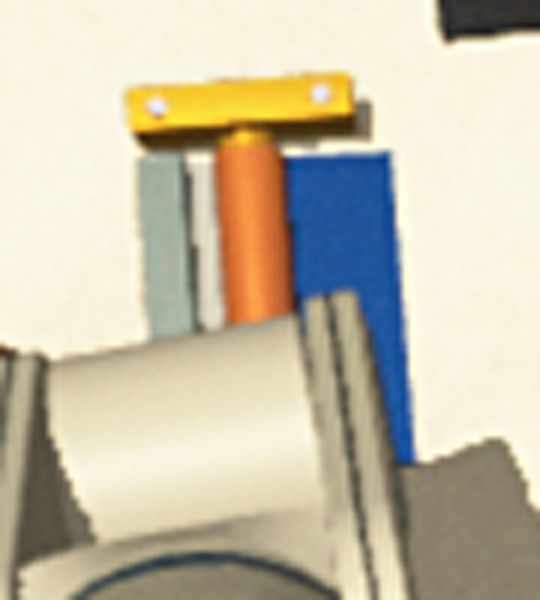

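The bar's end meets the brass stop at (250,145), and the force rose to 7 N while the finger advanced only 1.2 of 3 mm, so it is seated. I back away along its axis, check, and hand in.

>>> arm_command([
  {"dx": 0, "dy": -0.004, "dz": 0, "spin": 0},
  {"dx": 0, "dy": -0.015, "dz": 0, "spin": 0},
  {"dx": 0, "dy": -0.03, "dz": 0, "spin": 0},
  {"dx": 0, "dy": 0, "dz": -0.04, "spin": 0},
  {"dx": 0, "dy": 0, "dz": 0, "spin": 0},
])

```text
time: 14.62
ee_pos: [0.4402, 0.0935, 0.0582]
eef_rot: [0.687, 0.727, 0.002, 0.001]
contact_force: [1.2, -0.3, -0.3]
gripper_width: -0.001
gripper_force: 0.0
```

>>> arm_command([
  {"dx": 0, "dy": 0, "dz": -0.04, "spin": 0},
  {"dx": 0, "dy": 0, "dz": 0, "spin": 0},
  {"dx": 0, "dy": 0, "dz": 0, "spin": 0},
  {"dx": 0, "dy": 0, "dz": 0, "spin": 0},
  {"dx": 0, "dy": 0, "dz": 0, "spin": 0},
])

```text
time: 15.25
ee_pos: [0.4385, 0.0931, 0.0955]
eef_rot: [0.687, 0.727, -0.001, -0.0]
contact_force: [0.3, -1.0, 0.4]
gripper_width: -0.0
gripper_force: 0.0
```

```bash
python3 -c "
from m import *
look(); print(ctrl.hand_in())"
```

```text
15.25 [0.4385 0.0931 0.0955] yaw 1.6277 [ 0.3 -1.   0.4]
top n 531 px [233. 168.] ctr [0.5834 0.0985] mid [0.5812 0.0983] ang 0.0484 len 0.134 ztop [0.0343 0.0399]
scene n 598 px [291. 252.] ctr [0.5816 0.1018] mid [0.5771 0.1016] ang 0.0531 len 0.151 ztop [0.0332 0.0376]
the job is handed in; nothing more can be done
None
```

I rolled the copper bar up the ramp into the V, pushed it endways until it met the brass stop, backed the arm clear and handed the job in at about 15 s; no verdict was returned.

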